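Tag the worn pan rest

ROBOT

A 7-joint arm with a two-finger parallel gripper is mounted at the origin on the work surface. World frame = base frame: x ahead of the robot, y to its left, z up, the work surface at z = 0. Lengths are in mm, angles in rad, forces in N, time in s.
With the tool pointing down it reaches from about 400 to 875 mm from the base axis. Payload 4.4 kg.
Tool frame: the origin (TCP) lies midway between the tips of the shut fingers; the grasp point (between the pads) lies 19 mm behind it; z points along the fingers, y is the direction in which the jaws open and shut (so a half turn about z gives the same grasp; the last joint's range is limited). The gripper opens to 85 mm and grips with 20 to 120 N. Pads are 22 mm wide; open, the fingers measure 114 mm over their backs; the gripper's body (76 mm by 85 mm) begins 54 mm behind the grasp point. The pads swing forward as they close: fully open they stand 13 mm farther back than shut.
Start: joints at [1.056, 0.628, 0.038, 1.517, -0.027, 0.996, -0.02], TCP at [282.053, -585.631, 231.313] pointing down, gripper open.
Joint ranges: [-3.06, 3.06], [-0.37, 2.12], [-1.25, 1.32], [0.18, 2.47], [-1.1, 4.24], [0.23, 1.98], [-2.94, 2.94]. Speed limits (rad/s): [2.57, 2.57, 3.14, 3.14, 3.14, 3.14, 3.14].

INTERFACE

Orientations are given as [roll, pitch, yaw] about the fixed x, y, z axes, in that order (R = Rz(yaw) Ry(pitch) Rx(roll)).
In Python, from cell import ctrl, vision gives the robot as it stands.
- The arm moves only by the tool play_rows, never from a script. Its arguments are lists of equal length, an entry for each row: "slide": the shift along the tool's x, y, z in mm, a list of three; "turn": the turn about the tool's z in rad; "fingers": the opening, from 0 (shut) to 1 (fully open). A call has 1 to 5 rows; each row is the pose to reach, as a shift and turn from the pose measured when the call began, along the tool's axes at that moment; what a row does not reach only later rows make up. A row lasts 1/8 s, in which the tool goes at most 62.5 mm and 10.7 degrees, less where a joint would pass 70% of its speed; a pose out of reach is approached as far as the arm can. A call with a gripper value outside its range is refused whole. The fingers move at their own pace and stop on an object; the grip force is fixed at half the most. Time passes only in rows, so rows that repeat a pose let the fingers close. It gives the time, the measured TCP pose, the force and the opening at its end, in the units of the state.
- ctrl.read_state(): the state, without advancing time (a new reading comes with each control period).
- vision.get_image(name): name is "scene" or "top"; returns (picture, depth): 480x640x3 uint8, blue, green, red; 480x640 float32, mm along the optical axis (not along the pixel's ray), 0 where there is no reading.
- vision.camera_params(name): a dict with "fx", "fy", "cx", "cy" (pixels), "dist_coeffs" ([k1, k2, p1, p2, k3] as OpenCV has them; the pictures are not rectified), "position" and "rotation" of the camera in the world. Camera axes: x right, y up, looking along -z (the intrinsics and any distortion apply to the point x, -y, -z); pixel columns grow to the right and rows downward; lengths in mm; the calibration is good to about 2 mm. A picture is of the moment at which its call begins. camera_params takes no time and is no camera call.
- ctrl.finish_job(): hands the job in, once; it reports no verdict.
The state is a dict: "clock": time; "qpos": joint angles; "qd": joint speeds; "tau": joint torques, N m; "eef_pos": TCP position; "tool_rot": TCP orientation; "force": force on the tool from outside, world axes, zero at the start; "torque": the same for the moment, N m; "width": finger opening in mm.
Only numpy, scipy, OpenCV 4.12 (cv2) and the standard library are available. Lean on these libraries where they do the work, as an engineer would, in place of code of your own. Each camera call takes 0.05 s, during which the arm holds its last target.

TASK

One of the three sprung pan rests on the cookery table has a worn spring: press them with the fingertips to find the softest, then push that one's own red tag, the one standing in line with it on the board, fully down, so it gets mended. Leave the other two tags up, and leave the saucepan, bottle and tub standing where they are: nothing is to be picked up.

Things in the scene. Friction and masses are not known exactly. Their poses are not given: they have to be found in the camera images.
- rest_left (a point): the point at the centre of the top of the left pan rest when it is up (left, right as seen from the robot; the point is fixed to the board and does not sink with the rest). The rest is a round cork-topped pad, 72 mm across and 20 mm thick, on a coil spring; its top is 72 mm above the table and can be pressed straight down 12 mm to a hard stop. Site axes as the board's.
- rest_middle (a point): the point at the centre of the top of the middle pan rest when it is up (left, right as seen from the robot; the point is fixed to the board and does not sink with the rest). The rest is a round cork-topped pad, 72 mm across and 20 mm thick, on a coil spring; its top is 72 mm above the table and can be pressed straight down 12 mm to a hard stop. Site axes as the board's.
- rest_right (a point): the point at the centre of the top of the right pan rest when it is up (left, right as seen from the robot; the point is fixed to the board and does not sink with the rest). The rest is a round cork-topped pad, 72 mm across and 20 mm thick, on a coil spring; its top is 72 mm above the table and can be pressed straight down 12 mm to a hard stop. Site axes as the board's.
- tag_left (a point): the point at the centre of the top of the red tag of the left pan rest when that tag is up (fixed to the board, does not sink with the tag). The tag stands 105 mm beyond the rest's centre (along the board's +x, away from the robot) in a white housing 36 x 48 mm; its flat red head is 24 mm (x) by 36 mm (y) and stands 70 mm above the table when up, 50 mm when fully down, the housing's top being at 40 mm.
- tag_middle (a point): the point at the centre of the top of the red tag of the middle pan rest when that tag is up (fixed to the board, does not sink with the tag). The tag stands 105 mm beyond the rest's centre (along the board's +x, away from the robot) in a white housing 36 x 48 mm; its flat red head is 24 mm (x) by 36 mm (y) and stands 70 mm above the table when up, 50 mm when fully down, the housing's top being at 40 mm.
- tag_right (a point): the point at the centre of the top of the red tag of the right pan rest when that tag is up (fixed to the board, does not sink with the tag). The tag stands 105 mm beyond the rest's centre (along the board's +x, away from the robot) in a white housing 36 x 48 mm; its flat red head is 24 mm (x) by 36 mm (y) and stands 70 mm above the table when up, 50 mm when fully down, the housing's top being at 40 mm.
- board: the wooden board, 220 (x) x 420 (y) x 16 mm, screwed to the table, that carries the three rests in a row along its y, 130 mm apart; origin at the centre of its underside, x roughly away from the robot, y to the robot's left, turned at most 0.25 rad
- rest_a (a joint): how far one of the three rests, called a, is pressed down (m): 0 up, 0.012 on its stop. The letters do not tell the place: which rest stands left, middle or right changes every time. The springs look alike; each starts to give at about 1.5 N, and from there the softest gives at least twice as far as either other for the same push; the full 12 mm takes about 4.5 N on the softest and 16 N on the stiffest. Let go, a rest springs back up.
- rest_b (a joint): how far one of the three rests, called b, is pressed down (m): 0 up, 0.012 on its stop. The letters do not tell the place: which rest stands left, middle or right changes every time. The springs look alike; each starts to give at about 1.5 N, and from there the softest gives at least twice as far as either other for the same push; the full 12 mm takes about 4.5 N on the softest and 16 N on the stiffest. Let go, a rest springs back up.
- rest_c (a joint): how far one of the three rests, called c, is pressed down (m): 0 up, 0.012 on its stop. The letters do not tell the place: which rest stands left, middle or right changes every time. The springs look alike; each starts to give at about 1.5 N, and from there the softest gives at least twice as far as either other for the same push; the full 12 mm takes about 4.5 N on the softest and 16 N on the stiffest. Let go, a rest springs back up.
- tag_a (a joint): how far the tag belonging to rest a is pushed down (m): 0 up, 0.020 fully down on its stop. It slides straight down against about 2.5 N of steady friction and stays where it is left.
- tag_b (a joint): how far the tag belonging to rest b is pushed down (m): 0 up, 0.020 fully down on its stop. It slides straight down against about 2.5 N of steady friction and stays where it is left.
- tag_c (a joint): how far the tag belonging to rest c is pushed down (m): 0 up, 0.020 fully down on its stop. It slides straight down against about 2.5 N of steady friction and stays where it is left.
- saucepan: bystander: dark saucepan, 164 mm across, 75 mm high, with a long black handle (to 240 mm from its centre along its -x, 90 mm high); origin at the centre of its underside
- syrup: bystander: amber syrup bottle with a yellow cap, 60 mm across, 160 mm high; origin at the centre of its underside
- tub: bystander: clear food tub with a green lid, 106 (x) x 81 (y) x 55 mm; origin at the centre of its underside

How it is judged (in metres and radians):
On the way, in this order (a step that is already met when the one before it is completed fails the run):
1. the softest rest is pressed at least 3 mm down, its tag still up (value of joint rest_b above 0.003 m and value of joint tag_b below 0.005 m), for 0.05 s.
2. the tag of the softest rest is pushed fully down (value of joint tag_b above 0.017 m), for 0.1 s.
At the end, for the whole second after the job is handed in: The tag of the softest rest is down on its stop (at least 17 of 20 mm), the other two tags are up (within 5 mm), all three rests have sprung back (within 2 mm), and the saucepan, bottle and tub stand upright within 30 mm of where they were (value of joint tag_b above 0.017 m and value of joint each of tag_a, tag_c below 0.005 m and value of joint each of rest_a, rest_b, rest_c below 0.002 m and distance of each of saucepan, syrup, tub from where it was at the start of the episode below 0.03 m and angle between each of saucepan, syrup, tub's own z axis and vertical below 0.3 rad); the robot touches nothing.
It fails at once if a tag of a rest that is not the softest is pushed down more than 5 mm (value of joint any of tag_a, tag_c above 0.005 m).
It fails at once if the saucepan is lifted, tipped by more than 0.3 rad or shifted by more than 30 mm (distance of saucepan from where it was at the start of the episode above 0.03 m or height (world z) of saucepan above 0.015 m or angle between saucepan's own z axis and vertical above 0.3 rad).
It fails at once if the syrup bottle is lifted, tipped by more than 0.3 rad or shifted by more than 30 mm (distance of syrup from where it was at the start of the episode above 0.03 m or height (world z) of syrup above 0.015 m or angle between syrup's own z axis and vertical above 0.3 rad).
It fails at once if the tub is lifted, tipped by more than 0.3 rad or shifted by more than 30 mm (distance of tub from where it was at the start of the episode above 0.03 m or height (world z) of tub above 0.015 m or angle between tub's own z axis and vertical above 0.3 rad).
It also fails if it takes over 48 s, if anything falls off the work surface, if the arm or the gripper's body presses on something with over 40 N, if the wrist force passes 120 N, or if a joint passes its speed limit or range.

## Working session

There is one attempt and no reset: what is moved stays moved. The work goes in short steps, Python scripts to look and compute and a tool call to move; the robot and the scene stay as the last step left them, time stands still between calls to the robot, and variables do not carry over. Pictures are saved under pics/ and viewed, and the job is handed in when it is done.

Besides the shell and the picture viewer there is one more tool, called as name([rows], argument=value, ...), one row to a line, values as JSON. play_rows: Moves the arm, as the interface text tells. Its arguments: {"type":"object","properties":{"slide":{"type":"array"},"turn":{"type":"array"},"fingers":{"type":"array"}},"required":["slide","turn","fingers"]}

```bash
mkdir -p pics
python3 - <<'E'
from cell import ctrl, vision
import cv2,numpy as np
s=ctrl.read_state();print({k:(np.round(v,3).tolist()) for k,v in s.items()})
for n in("scene","top"):
    p,d=vision.get_image(n);cv2.imwrite(f"pics/{n}0.png",p);np.savez(f"pics/{n}0.npz",p=p,d=d)
    print(n,vision.camera_params(n))
E
```

```text
{'clock': 0.0, 'qpos': [1.056, 0.629, 0.038, 1.518, -0.027, 0.996, -0.02], 'qd': [-0.002, -0.001, -0.0, 0.004, 0.002, -0.0, 0.002], 'tau': [-0.0, -56.34, 1.226, -19.345, 0.011, 0.01, -0.0], 'eef_pos': [281.774, -585.047, 230.379], 'tool_rot': [-3.14, -0.0, 0.449], 'force': [0.25, 0.958, 0.558], 'torque': [-0.053, 0.04, -0.024], 'width': 85.657}
scene {'fx': 612.4761570330131, 'fy': 612.4761570330131, 'cx': 316.9122198896357, 'cy': 244.52365844418028, 'dist_coeffs': array([0.00524971, 0.        , 0.        , 0.        , 0.        ]), 'position': array([1201.99925268,  530.21739336, 1143.7458874 ]), 'rotation': array([0.66844671, 0.00738889, 2.25625439])}
top {'fx': 483.5975127995395, 'fy': 483.5975127995395, 'cx': 323.315189331697, 'cy': 242.99428651329126, 'dist_coeffs': array([-0.03791486,  0.        ,  0.        ,  0.        ,  0.        ]), 'position': array([499.85799201,  -7.57496417, 993.2202698 ]), 'rotation': array([ 4.74927942e-02,  9.75808051e-04, -1.55435259e+00])}
```

View pics/scene0.png

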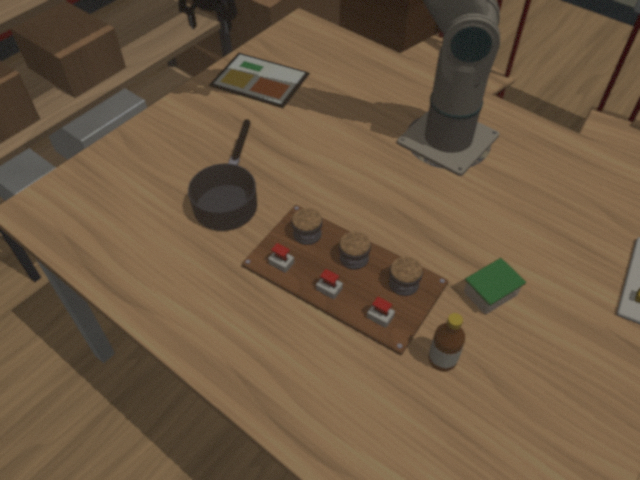

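View pics/top0.png

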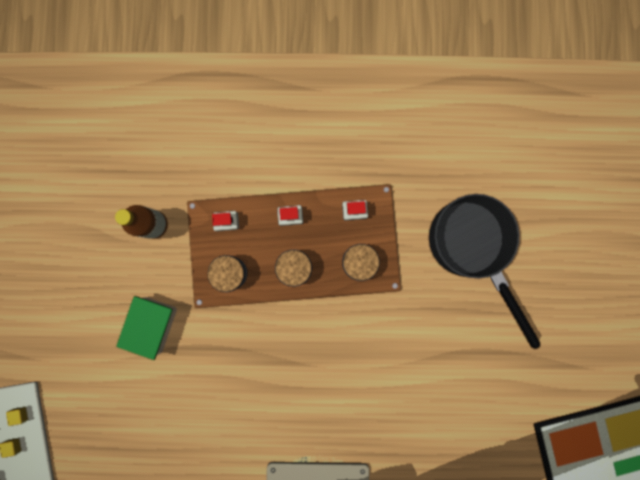

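The top view shows the rests at about (226,273), (294,267) and (361,262), and the tags at (223,220), (290,214) and (356,209). The left of the picture is the robot's left. The scene view shows the same rests at (406,272), (355,247) and (307,222).

```bash
cat > h.py <<'E'
import cv2,numpy as np
from cell import ctrl, vision
from scipy.spatial.transform import Rotation as Ro
def ray(n,uv):
    c=vision.camera_params(n);K=np.array([[c['fx'],0,c['cx']],[0,c['fy'],c['cy']],[0,0,1]])
    x=cv2.undistortPoints(np.array([[uv]],float),K,np.array(c['dist_coeffs'])).ravel()
    R=Ro.from_euler('xyz',c['rotation']).as_matrix()
    return np.array(c['position']),R@np.array([x[0],-x[1],-1.0])
def atz(n,uv,z):
    o,d=ray(n,uv);return o+d*(z-o[2])/d[2]
def dep(n,uv,d):
    o,r=ray(n,uv);return o+r*d
def tri(uv1,uv2):
    o1,d1=ray('top',uv1);o2,d2=ray('scene',uv2)
    A=np.stack([d1,-d2],1);t=np.linalg.lstsq(A,o2-o1,rcond=None)[0]
    p,q=o1+d1*t[0],o2+d2*t[1];return (p+q)/2,np.linalg.norm(p-q)
E
python3 - <<'E'
from h import *
for n,box in(("top",(180,175,230,140)),("scene",(235,195,220,160))):
    z=np.load(f"pics/{n}0.npz");p,d=z['p'],z['d']
    x,y,w,h=box;cv2.imwrite(f"pics/{n}crop.png",cv2.resize(p[y:y+h,x:x+w],None,fx=3.4,fy=3.4,interpolation=cv2.INTER_CUBIC))
    b,g,r=[p[...,i].astype(int) for i in range(3)]
    m=((r>110)&(g<60)&(b<60)).astype(np.uint8); m2=np.zeros_like(m);m2[y:y+h,x:x+w]=m[y:y+h,x:x+w]
    k,l,st,ce=cv2.connectedComponentsWithStats(m2)
    for i in range(1,k):
        if st[i,4]>15: print(n,st[i],ce[i].round(1),"dep",dep(n,ce[i],np.median(d[l==i])).round(1))
z=np.load("pics/top0.npz")['d']
for uv in((226,273),(294,267),(361,262)): print(dep('top',uv,np.median(z[uv[1]-5:uv[1]+6,uv[0]-5:uv[0]+6])).round(1))
E
```

```text
top [348 202  17  12 174] [356.1 207.5] dep [612.9 -67.8  69.9]
top [281 208  17  11 173] [289.  213.3] dep [599.7  60.8  69.5]
top [212 214  19  11 195] [221. 219.] dep [586.6 191.3  69.7]
scene [272 243  17  13 117] [280. 249.] dep [612.7 -67.7  71.5]
scene [321 270  17  12 129] [329.2 275.4] dep [600.   61.8  71.1]
scene [373 297  18  14 146] [382.  303.5] dep [587.3 191.4  71.6]
[483.4 178.5  71.7]
[497.   49.1  72.1]
[508.6 -78.3  71.7]
```

```bash
sleep 1
```

```text
(no output)
```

View pics/topcrop.png

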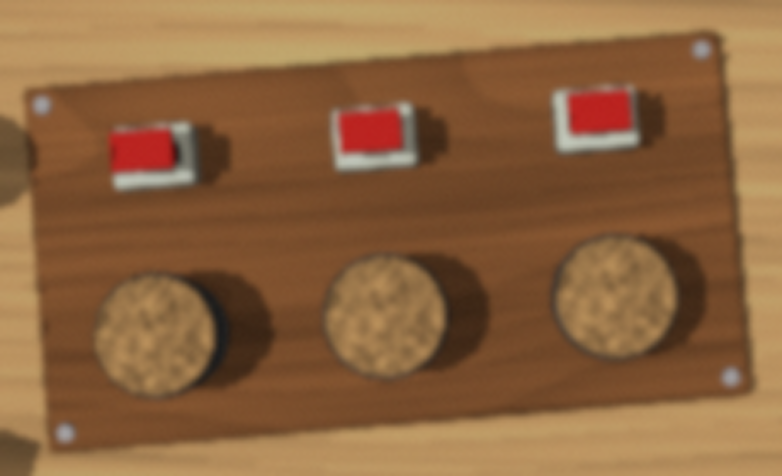

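View pics/scenecrop.png

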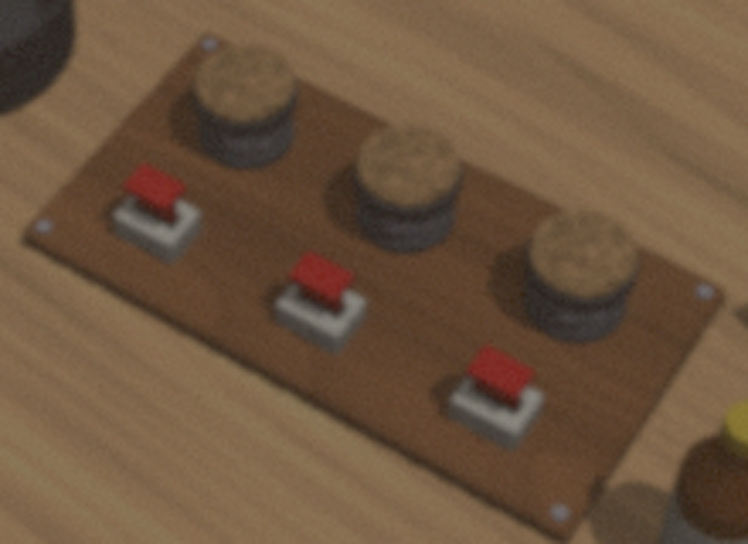

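```bash
cat >> h.py <<'E'
def go(x,y,z,yaw=0.1):
    s=ctrl.read_state();R=Ro.from_euler('xyz',s['tool_rot']).as_matrix()
    print("clock",round(float(s['clock']),2),"pos",np.round(s['eef_pos'],1),"rot",np.round(s['tool_rot'],3),"F",np.round(s['force'],2),"w",round(float(s['width']),1))
    print("slide",(R.T@(np.array([x,y,z])-s['eef_pos'])).round(1),"turn",round(float(s['tool_rot'][2]-yaw),3))
E
python3 -c "
from h import *
go(508,-78,160)
z=np.load('pics/top0.npz')['d']
for n,uv in (('cap',(123,216)),('pan rim',(475,200)),('panhandle',(520,310)),('panleft',(432,240)),('tub',(145,328))): print(n,dep('top',uv,np.median(z[uv[1]-1:uv[1]+2,uv[0]-1:uv[0]+2])).round(0))
"
```

```text
clock 0.1 pos [ 281.8 -585.1  230.5] rot [-3.14   0.     0.449] F [ 0.14 -0.1   0.44] w 85.1
slide [ 423.8 -358.6   71.1] turn 0.349
cap [581. 344. 160.]
pan rim [ 637. -308.   33.]
panhandle [ 422. -380.   79.]
panleft [ 554. -220.   44.]
tub [374. 337.  55.]
```

play_rows([
  [42,-36,0],
  [85,-72,0],
  [127,-108,0],
  [170,-144,0],
  [212,-180,0],
], turn=[0.1,0.2,0.3,0.35,0.35], fingers=[0,0,0,0,0])

```text
clock: 0.72
eef_pos: [395.2, -329.0, 230.6]
tool_rot: [-3.14, 0.001, 0.099]
force: [1.0, 0.5, -0.5]
width: -0.0
```

```bash
python3 -c "
from h import *
go(508,-78,110)"
```

```text
clock 0.72 pos [ 395.2 -329.   230.6] rot [-3.14e+00  1.00e-03  9.90e-02] F [ 1.03  0.47 -0.5 ] w -0.0
slide [ 137.  -238.5  120.9] turn -0.001
```

play_rows([
  [31,-54,5],
  [62,-107,20],
  [93,-161,50],
  [124,-215,85],
  [137,-238.5,121],
], turn=[0,0,0,0,0], fingers=[0,0,0,0,0])

```text
clock: 1.35
eef_pos: [510.0, -75.5, 109.6]
tool_rot: [-3.14, -0.003, 0.1]
force: [1.0, -0.7, -0.2]
width: -0.0
```

play_rows([
  [0,0,0],
  [0,0,0],
  [0,0,0],
], turn=[0,0,0], fingers=[0,0,0])

```text
clock: 1.72
eef_pos: [510.2, -77.5, 110.7]
tool_rot: [-3.141, -0.004, 0.098]
force: [0.7, -0.6, -0.4]
width: 0.1
```

```bash
python3 -c "
from h import *
go(508,-78,76)"
```

```text
clock 1.73 pos [510.2 -77.5 110.7] rot [-3.141 -0.004  0.098] F [ 0.73 -0.57 -0.4 ] w 0.1
slide [-2.3  0.4 34.6] turn -0.002
```

play_rows([
  [-2,0,15],
  [-2,0,34],
  [-2,0,34],
  [-2,0,34],
], turn=[0,0,0,0], fingers=[0,0,0,0])

```text
clock: 2.22
eef_pos: [508.8, -78.5, 77.7]
tool_rot: [3.142, -0.006, 0.096]
force: [-0.2, -0.9, -0.4]
width: -0.2
```

play_rows([
  [0,0,4],
  [0,0,8],
  [0,0,8],
  [0,0,8],
], turn=[0,0,0,0], fingers=[0,0,0,0])

```text
clock: 2.72
eef_pos: [509.4, -78.9, 70.0]
tool_rot: [3.141, -0.007, 0.096]
force: [1.0, -1.5, 3.1]
width: 0.1
```

play_rows([
  [0,0,2],
  [0,0,4],
  [0,0,4],
  [0,0,4],
], turn=[0,0,0,0], fingers=[0,0,0,0])

```text
clock: 3.22
eef_pos: [509.4, -78.9, 66.0]
tool_rot: [3.141, -0.007, 0.096]
force: [-0.6, -1.1, 6.4]
width: 0.0
```

play_rows([
  [0,0,0],
  [0,0,0],
], turn=[0,0], fingers=[0,0])

```text
clock: 3.48
eef_pos: [509.5, -78.9, 66.1]
tool_rot: [3.141, -0.007, 0.096]
force: [-0.7, -1.5, 6.2]
width: -0.2
```

play_rows([
  [0,0,-15],
  [0,0,-34],
], turn=[0,0], fingers=[0,0])

```text
clock: 3.72
eef_pos: [508.2, -78.4, 100.4]
tool_rot: [-3.141, -0.004, 0.096]
force: [0.3, 1.0, 0.7]
width: -0.2
```

```bash
python3 -c "
from h import *
go(495.5,50.5,96)"
```

```text
clock 3.73 pos [508.2 -78.4 100.4] rot [-3.141 -0.004  0.096] F [0.27 0.98 0.68] w -0.2
slide [  -0.2 -129.6    4.4] turn -0.004
```

play_rows([
  [0,-50,0],
  [0,-100,0],
  [0,-129.5,6],
  [0,-129.5,23],
  [0,-129.5,23],
], turn=[0,0,0,0,0], fingers=[0,0,0,0,0])

```text
clock: 4.35
eef_pos: [494.4, 51.0, 77.0]
tool_rot: [-3.141, -0.001, 0.098]
force: [-0.6, -0.9, -0.2]
width: 0.1
```

play_rows([
  [0,0,4],
  [0,0,8],
  [0,0,8],
  [0,0,8],
], turn=[0,0,0,0], fingers=[0,0,0,0])

```text
clock: 4.85
eef_pos: [494.4, 50.6, 69.2]
tool_rot: [-3.141, -0.001, 0.097]
force: [-0.5, -0.3, 2.0]
width: -0.3
```

play_rows([
  [0,0,2],
  [0,0,4],
  [0,0,4],
  [0,0,4],
], turn=[0,0,0,0], fingers=[0,0,0,0])

```text
clock: 5.35
eef_pos: [494.4, 50.6, 65.2]
tool_rot: [-3.141, -0.001, 0.097]
force: [-0.9, -0.2, 3.3]
width: 0.3
```

play_rows([
  [0,0,0],
  [0,0,0],
], turn=[0,0], fingers=[0,0])

```text
clock: 5.6
eef_pos: [494.4, 50.6, 65.2]
tool_rot: [-3.141, -0.001, 0.097]
force: [-0.8, -0.6, 4.1]
width: 0.1
```

play_rows([
  [0,0,-15],
  [0,0,-32],
], turn=[0,0], fingers=[0,0])

```text
clock: 5.85
eef_pos: [494.3, 50.6, 98.0]
tool_rot: [-3.141, -0.001, 0.097]
force: [-0.2, 0.0, 1.0]
width: 0.2
```

```bash
python3 -c "
from h import *
go(482.5,180,77)"
```

```text
clock 5.85 pos [494.3  50.6  98. ] rot [-3.141e+00 -1.000e-03  9.700e-02] F [-0.24  0.02  1.01] w 0.2
slide [   0.8 -129.9   21. ] turn -0.003
```

play_rows([
  [0,-50,0],
  [0,-100,0],
  [1,-130,5],
  [1,-130,21],
  [1,-130,21],
], turn=[0,0,0,0,0], fingers=[0,0,0,0,0])

```text
clock: 6.48
eef_pos: [481.8, 178.9, 76.3]
tool_rot: [3.14, 0.001, 0.096]
force: [0.7, -0.5, 0.7]
width: -0.0
```

play_rows([
  [0,0,4],
  [0,0,8],
  [0,0,8],
  [0,0,8],
], turn=[0,0,0,0], fingers=[0,0,0,0])

```text
clock: 6.98
eef_pos: [482.2, 177.3, 68.7]
tool_rot: [3.139, 0.001, 0.094]
force: [0.3, -4.0, 5.5]
width: 0.1
```

play_rows([
  [0,0,2],
  [0,0,4],
  [0,0,4],
  [0,0,4],
], turn=[0,0,0,0], fingers=[0,0,0,0])

```text
clock: 7.48
eef_pos: [482.3, 177.2, 65.6]
tool_rot: [3.14, 0.001, 0.094]
force: [-2.5, 0.3, 9.8]
width: -0.2
```

play_rows([
  [0,0,0],
  [0,0,0],
], turn=[0,0], fingers=[0,0])

```text
clock: 7.72
eef_pos: [482.2, 177.2, 66.4]
tool_rot: [3.141, 0.001, 0.093]
force: [-1.1, 0.6, 7.4]
width: 0.1
```

The forces at about 6 to 7 mm of press were 6.3 N (right), 3.3–4.1 N (middle) and 7.4–9.8 N (left). The middle rest is the softest, so I go to its tag.

play_rows([
  [0,0,-20],
  [0,0,-45],
  [0,0,-45],
], turn=[0,0,0], fingers=[0,0,0])

```text
clock: 8.1
eef_pos: [483.6, 177.4, 112.9]
tool_rot: [-3.141, -0.003, 0.093]
force: [0.3, -0.6, -0.6]
width: 0.1
```

```bash
python3 -c "
from h import *
go(600,61,110)"
```

```text
clock 8.1 pos [483.6 177.4 112.9] rot [-3.141e+00 -3.000e-03  9.300e-02] F [ 0.29 -0.58 -0.63] w 0.1
slide [105.1 126.7   3.1] turn -0.007
```

play_rows([
  [35,42,0],
  [70,84,0],
  [105,126.5,0],
  [105,126.5,0],
  [105,126.5,0],
], turn=[0,0,0,0,0], fingers=[0,0,0,0,0])

```text
clock: 8.72
eef_pos: [598.7, 61.3, 112.0]
tool_rot: [-3.14, -0.0, 0.092]
force: [-0.3, 0.5, -0.0]
width: -0.0
```

```bash
python3 -c "
from h import *
go(600,61,75)
for n,(x,y,w,h) in (('top',(180,120,230,180)),('scene',(235,165,220,160))):
  p,d=vision.get_image(n);cv2.imwrite(f'pics/{n}1.png',cv2.resize(p[y:y+h,x:x+w],None,fx=3.3,fy=3.3))"
```

```text
clock 8.72 pos [598.7  61.3 112. ] rot [-3.14  -0.     0.092] F [-0.35  0.5  -0.01] w -0.0
slide [ 1.3  0.5 37. ] turn -0.008
```

View pics/scene1.png

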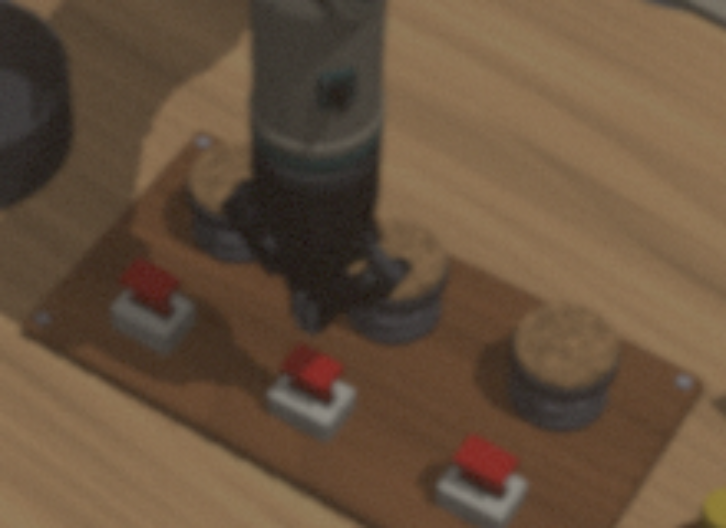

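In the crop the fingertips at (315,320) stand just above the middle red tag at (312,368). I press down now.

play_rows([
  [1,0,20],
  [1,0,38],
  [1,0,46],
  [1,0,54],
  [1,0,54],
], turn=[0,0,0,0,0], fingers=[0,0,0,0,0])

```text
clock: 9.45
eef_pos: [599.4, 62.8, 58.0]
tool_rot: [-3.14, -0.001, 0.095]
force: [-0.7, -0.3, 1.1]
width: -0.3
```

play_rows([
  [0,0,4],
  [0,0,7],
  [0,0,9],
  [0,0,9],
], turn=[0,0,0,0], fingers=[0,0,0,0])

```text
clock: 9.95
eef_pos: [600.2, 62.5, 50.1]
tool_rot: [-3.141, -0.002, 0.094]
force: [-1.3, 0.2, 7.6]
width: 0.2
```

play_rows([
  [0,0,2],
  [0,0,3],
  [0,0,3],
], turn=[0,0,0], fingers=[0,0,0])

```text
clock: 10.32
eef_pos: [600.4, 62.4, 49.9]
tool_rot: [-3.14, -0.003, 0.094]
force: [-6.0, -0.1, 23.5]
width: -0.0
```

On the stop: 23.5 N at z 49.9 mm. I back straight off and check.

play_rows([
  [0,0,-20],
  [0,0,-60],
  [-20,0,-110],
  [-60,0,-150],
  [-100,0,-170],
], turn=[0,0,0,0,0], fingers=[0,0,0,0,0])

```text
clock: 10.95
eef_pos: [500.2, 52.5, 221.5]
tool_rot: [-3.14, -0.006, 0.094]
force: [-0.0, 0.4, -1.2]
width: 0.2
```

play_rows([
  [-30,50,0],
  [-30,100,0],
  [-30,150,0],
  [-30,200,0],
  [-30,250,0],
], turn=[0,0,0,0,0], fingers=[0,0,0,0,0])

```text
clock: 11.58
eef_pos: [493.7, -200.9, 220.8]
tool_rot: [-3.14, -0.007, 0.094]
force: [0.6, 0.2, -0.1]
width: 0.2
```

play_rows([
  [0,0,0],
  [0,0,0],
], turn=[0,0], fingers=[0,0])

```text
clock: 11.82
eef_pos: [493.3, -200.4, 220.5]
tool_rot: [-3.139, -0.006, 0.093]
force: [1.8, -0.3, -1.0]
width: 0.1
```

Run:
```python
from h import *
go(500,-200,220)
for n,box in(("top",(180,175,230,140)),("scene",(235,195,220,160))):
    p,d=vision.get_image(n);cv2.imwrite(f"pics/{n}2.png",p)
    x,y,w,h=box
    b,g,r=[p[...,i].astype(int) for i in range(3)]
    m=((r>90)&(g<60)&(b<60)&(r>2.2*g)).astype(np.uint8); m2=np.zeros_like(m);m2[y:y+h,x:x+w]=m[y:y+h,x:x+w]
    k,l,st,ce=cv2.connectedComponentsWithStats(m2)
    for i in range(1,k):
        if st[i,4]>15: print(n,st[i],ce[i].round(1),"dep",dep(n,ce[i],np.median(d[l==i])).round(1))
    if n=='top':
      for uv in((226,273),(294,267),(361,262)): print(dep('top',uv,np.median(d[uv[1]-5:uv[1]+6,uv[0]-5:uv[0]+6])).round(1))
```

```text
clock 11.82 pos [ 493.3 -200.4  220.5] rot [-3.139 -0.006  0.093] F [ 1.8  -0.27 -1.  ] w 0.1
slide [6.7 0.3 0.5] turn -0.007
top [348 202  17  11 167] [356.  207.5] dep [613.  -67.6  69.8]
top [282 210  16  10 153] [289.5 214.4] dep [599.7  61.3  49.7]
top [212 214  20  11 190] [221.  218.9] dep [586.8 191.2  69.4]
[483.4 178.6  71.4]
[497.   49.1  71.5]
[508.6 -78.3  72. ]
scene [272 244  17  12 127] [280.  249.5] dep [613.8 -66.8  71.3]
scene [321 275  17  13 126] [329.1 281.1] dep [600.8  62.4  51.3]
scene [373 297  19  15 159] [381.7 303.9] dep [588.2 191.5  71.2]
```

View pics/scene2.png

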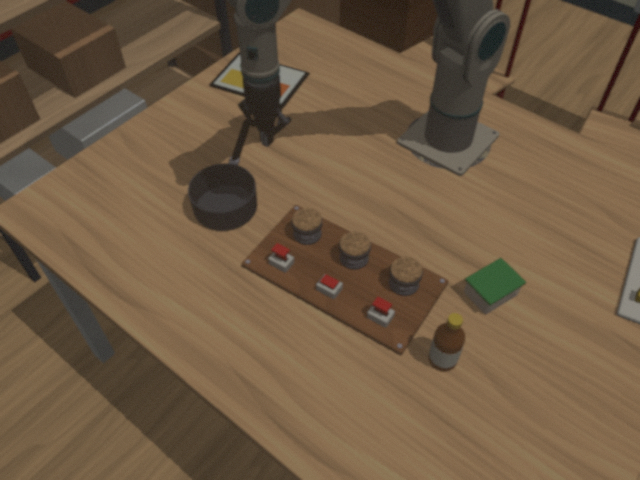

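The picture shows the middle tag down at (329,281), the outer tags up, all the rests up, and the pan, bottle and tub where they were. The gripper is clear of everything.

```bash
python3 -c "
from cell import ctrl
print(ctrl.finish_job())"
```

```text
the job is handed in; nothing more can be done
None
```

The middle rest was the softest, so I pushed the middle tag fully down and handed the job in at about 12 s on the robot's clock.

- **Finding the softest:** I pressed each rest 6 to 7 mm with the shut fingers. The forces were about 6.3 N (right), 3.3–4.1 N (middle) and 7.4–9.8 N (left). The left press was still moving slightly when read, but the middle is clearly the softest.
- **Pushing the tag:** I pressed the middle tag to its stop, where the force reached 23.5 N at a height of 49.9 mm.
- **Last checks, after backing off:**
  - The depth images put the middle tag at 50–51 mm, the other two at 69–71 mm, and all three rests back at 71–72 mm.
  - In the picture the saucepan, bottle and tub stand where they were, and the gripper touches nothing. I judged those by eye and did not measure them again.
  - No check failed or disagreed, beyond 1–2 mm between the two cameras.

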